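# Set sprung brazing tweezers to the scribed gap on an indexing fixture

### The job

The indexing fixture on the bench carries a pair of sprung brazing tweezers on its turntable. Turn the turntable clockwise by its upright black handle until the detent clicks home, which brings the tweezer points over the gauge block, then let go of the handle and squeeze the ribbed pads of the tweezers until the two points stand over the two scribed lines, 18 mm apart. Finish while still holding that gap steady, so that a colleague can lock it; never pinch the points nearly shut, and leave the loose parts round the fixture where they are.

Things in the scene. Friction and masses are not known exactly. Their poses are not given: they have to be found in the camera images.
- turntable (a joint): Steel turntable, 190 mm across, top 30 mm above the bench. Rad: 0 = home in its only detent, positive = counter-clockwise from above. Starts 0.75 to 1.4 rad from home; stays where it is left. From about 0.14 rad before home a sprung ball rides over a rim pin (5 to 10 N at the handle), then drops between two pins and holds the table at 0; it can be forced out past home.
- axis (a point): Point on the turntable's vertical axis, level with its top face (30 mm above the bench). Axes are those of the fixed base: x away from the robot at yaw 0, z up. Gauge block 134 mm from the axis along -y, detent plunger along +x. The base may be yawed by up to 0.3 rad.
- handle (a point): Grip point of the turntable's upright black handle, a round rod 14 mm thick (17 mm head on its top 12 mm) standing 80 mm from the axis, opposite the tweezer points, its top 133 mm above the bench; this point is on the rod's centre line 110 mm above the bench. Turns with the table.
- pads (a point): Midway between the ribbed finger pads, 60 mm from the axis, 80 mm above the bench; x along the tweezers to the points, y across them (squeeze direction), z up. Pads 36 mm long, 22 mm high (69 to 91 mm up), 42 mm over their outer faces relaxed, about 27 at the wanted gap; 3 N per pad to start, 8 N there. Blades spring open, each on its own hinge 105 mm behind. Table top 50 mm below.
- tip_far (a point): Point of the tweezer blade on the +y side of point pads (the far one from the robot once the table is home), 115 mm from the turntable's axis, 80 mm above the bench. The points are 40 mm apart when relaxed and move 1.5 times as far as the pads.
- tip_near (a point): Point of the other blade (the near one once the table is home), likewise.
- line_far (a point): Scribed line, 3 mm wide, farther from the robot, on top of the aluminium gauge block (66 x 34 mm, top 63 mm above the bench, fixed to the base). This point lies on the line 120 mm from the turntable's axis; the line runs along y of the point; x of the point crosses it, away from the robot at yaw 0.
- line_near (a point): The other scribed line, 18 mm nearer the robot, with the same axes.
- blade_far: Blade that ends in tip_far, steel strip with its pad; origin at its hinge in the heel, 80 mm above the bench.
- blade_near: Blade that ends in tip_near, likewise.
- bearing: Loose ball bearing, 52 mm across and 15 mm high, lying flat on the bench; to be left alone.
- hex_nut0: Loose hexagon nut, 34 mm wide and 16 mm high, on the bench; to be left alone.
- bolt_tin: Loose open tin, 73 mm across and 69 mm high; to be left alone.
- bush: Loose copper flanged bush, 28 mm across and 45 mm high, standing on the bench; to be left alone.

How it is judged:
By the outcome, as a careful person would: the job done as asked, in the order asked, and still so for the second after the job is handed in, while the arm keeps its last pose, push and grip.
It also fails if it takes over 43 s, if anything falls off the work surface, if the arm or the gripper's body presses on something with over 40 N, if the wrist force passes 120 N, or if a joint passes its speed limit or range.

### The arm

A 6-joint arm with a two-finger parallel gripper is mounted at the origin on a cart in front of the work surface, level with it; the furniture and walls round the work are solid. World frame = base frame: x ahead of the robot, y to its left, z up, the work surface at z = 0. Lengths are in mm, angles in rad, forces in N, time in s.
With the tool pointing down it reaches from about 350 to 775 mm from the base axis. Payload 7.3 kg.
Tool frame: the origin (TCP) lies midway between the tips of the shut fingers; the grasp point (between the pads) lies bot.tcp_to_grasp behind it (bot.tcp_to_grasp is the distance from the TCP to the grasp point, in mm); z points along the fingers, y is the direction in which the jaws open and shut (so a half turn about z gives the same grasp; the last joint's range is limited). The gripper opens to 92 mm and grips with 3 to 60 N. Pads are 19 mm wide; open, the fingers measure 130 mm over their backs; the gripper's body (75 mm by 190 mm) begins 47 mm behind the grasp point.
Start: joints at [1.204, 0.342, 1.524, -0, 1.275, -0.146], TCP at [114.964, 512.278, 226.741] pointing down, gripper open.
Joint ranges: [-2.53, 2.53], [-0.77, 2.02], [0.04, 2.7], [-1, 4.14], [0.28, 2.66], [-3.11, 3.11]. Speed limits (rad/s): [2.57, 2.57, 3.14, 3.14, 3.14, 3.14].

### API

Orientations are given as [roll, pitch, yaw] about the fixed x, y, z axes, in that order (R = Rz(yaw) Ry(pitch) Rx(roll)).
In Python, from plant import bot gives the robot as it stands.
- The arm moves only by the shell command python3 -m inch 'ROWS'. ROWS is JSON, one flat list of numbers, 7 for each row, row after row: the shift along the world's x, y, z in cm, then the turn, a rotation vector about the world's x, y, z in degrees, then the gripper command: -1 is shut, 1 is fully open, values between are in proportion. In form: [tx, ty, tz, ax, ay, az, fingers, tx, ty, tz, ax, ay, az, fingers, ...]. A call has exactly 5 rows; each row is the pose to reach, as a shift and turn from the pose measured when the call began; what a row does not reach only later rows make up. A row lasts 1/10 s, in which the tool goes at most 50 mm and 8.59 degrees, less where a joint would pass 70% of its speed; a pose out of reach is approached as far as the arm can. A call with a gripper value outside its range is refused whole. The fingers move at their own pace and stop on an object; the grip force is fixed at half the most. Time passes only in rows, so rows that repeat a pose let the fingers close, or fill a call up. It gives the time, the measured TCP pose, the force and the opening at its end, in the units of the state.
- bot.get_obs(): the state, without advancing time (a new reading comes with each control period).
- bot.capture(name): name is "scene" or "side" or "wrist"; returns the picture (384x512x3 uint8, red, green, blue); there is no depth.
- bot.calibration(name): a dict with "fx", "fy", "cx", "cy" (pixels), "cam_to_world" (4x4, takes a point from camera to world coordinates). Camera axes: x right, y down, z forward; pixel columns grow to the right and rows downward; lengths in mm; the calibration is good to about 2 mm. The wrist camera is an equidistant fisheye: a pixel r from the principal point sees the ray r / f radians off the axis. A picture is of the moment at which its call begins: read the wrist's pose just before it. calibration takes no time and is no camera call; for the wrist camera it gives the pose at the moment of the call.
- bot.close_job(): hands the job in, once; it reports no verdict.
The state is a dict: "time": time; "joint_positions": joint angles; "dq": joint speeds; "tau": joint torques, N m; "tool_pos": TCP position; "tcp_rot": TCP orientation; "contact_force": force on the tool from outside, world axes, zero at the start; "moment": the same for the moment, N m; "grip_width": finger opening in mm.
Only numpy, scipy, OpenCV 4.12 (cv2) and the standard library are available. Lean on these libraries where they do the work, as an engineer would, in place of code of your own. Each camera call takes 0.05 s, during which the arm holds its last target.

## Working session

There is one attempt and no reset: what is moved stays moved. The work goes in short steps, Python scripts to look and compute and a shell command to move; the robot and the scene stay as the last step left them, time stands still between calls to the robot, and variables do not carry over. Pictures are saved under pics/ and viewed, and the job is handed in when it is done.

```bash
ls; mkdir -p pics; python3 - <<'E'
from plant import bot
import cv2
o=bot.get_obs(); print(o); print(bot.tcp_to_grasp)
for n in("scene","side","wrist"):
    c=bot.calibration(n); print(n,c)
    im=bot.capture(n); cv2.imwrite(f"pics/{n}0.png",im[:,:,::-1])
E
```

```text
pics
{'time': 0.0, 'joint_positions': array([ 1.20397935e+00,  3.42745917e-01,  1.52502467e+00,  6.12873158e-06,
        1.27534433e+00, -1.45973067e-01]), 'dq': array([-1.25998437e-03, -2.50604263e-03, -5.01662545e-05, -1.62564845e-03,
       -1.25631151e-03, -6.01829137e-04]), 'tau': array([ 1.09494482e-03, -4.31246996e+01, -2.44226038e+01,  7.19908183e-02,
        5.60121203e-02, -1.67094618e-04]), 'tool_pos': array([114.82281079, 511.88620284, 226.03023182]), 'tcp_rot': array([-3.14008744e+00, -2.27218500e-04,  2.92074678e+00]), 'contact_force': array([-0.16507528, -0.33142496,  0.30578834]), 'moment': array([ 0.00753419, -0.00074528,  0.01568764]), 'grip_width': 91.69179537962576}
18.8
scene {'fx': 461.92643332696156, 'fy': 461.92643332696156, 'cx': 256.63447525180095, 'cy': 192.82863465448773, 'cam_to_world': array([[ 7.05914927e-01, -3.26849691e-01,  6.28373611e-01,
        -2.55073593e+02],
       [-7.08121135e-01, -3.05922254e-01,  6.36377273e-01,
        -8.07157604e+02],
       [-1.57662436e-02, -8.94192850e-01, -4.47404260e-01,
         6.40777895e+02],
       [ 0.0000000
[... 303 characters left out ...]
,  3.54659278e-01, -7.77197727e-01,
         7.88034326e+02],
       [-1.98650251e-02, -9.14525404e-01, -4.04040425e-01,
         5.06211045e+02],
       [ 0.00000000e+00,  0.00000000e+00,  0.00000000e+00,
         1.00000000e+00]])}
wrist {'fx': 297.3186396354542, 'fy': 297.3186396354542, 'cx': 254.17067411966738, 'cy': 194.60450077914768, 'cam_to_world': array([[ 2.19869524e-01,  9.45590235e-01,  2.39825981e-01,
         5.25127423e+01],
       [ 9.75528827e-01, -2.12882534e-01, -5.49957646e-02,
         5.27772963e+02],
       [-9.48695401e-04,  2.46049050e-01, -9.69256914e-01,
         3.83987255e+02],
       [ 0.00000000e+00,  0.00000000e+00,  0.00000000e+00,
         1.00000000e+00]])}
```

View pics/scene0.png

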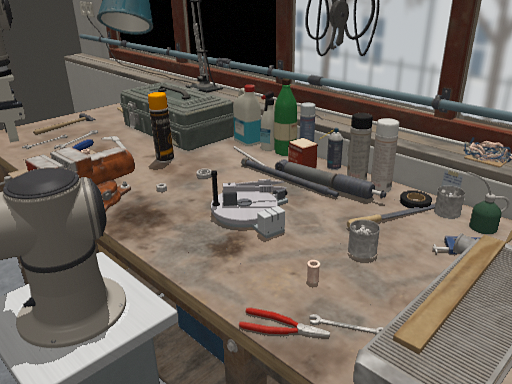

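View pics/side0.png

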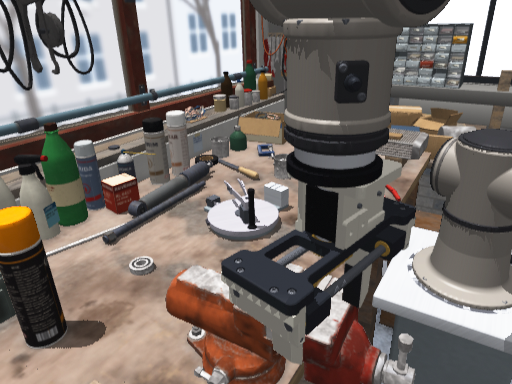

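View pics/wrist0.png

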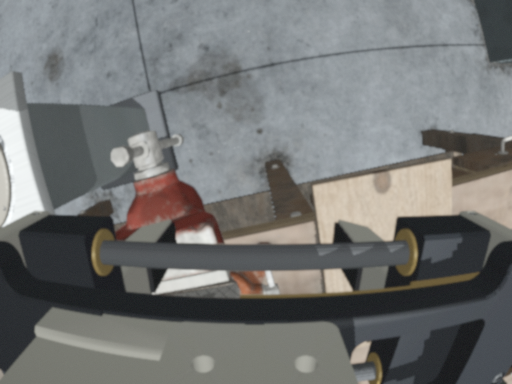

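The scene view shows the turntable round (245,205) with the black handle at (214,190) and the gauge block at (268,220). The side view shows the handle at (251,207) and the block at (275,193). I'll zoom both.

```bash
python3 - <<'E'
import cv2
a=cv2.imread("pics/scene0.png")[160:245,195:305]; b=cv2.imread("pics/side0.png")[170:250,195:305]
cv2.imwrite("pics/z1.png",cv2.resize(a,None,fx=7,fy=7,interpolation=2)); cv2.imwrite("pics/z2.png",cv2.resize(b,None,fx=7,fy=7,interpolation=2))
E
```

```text
(no output)
```

View pics/z1.png

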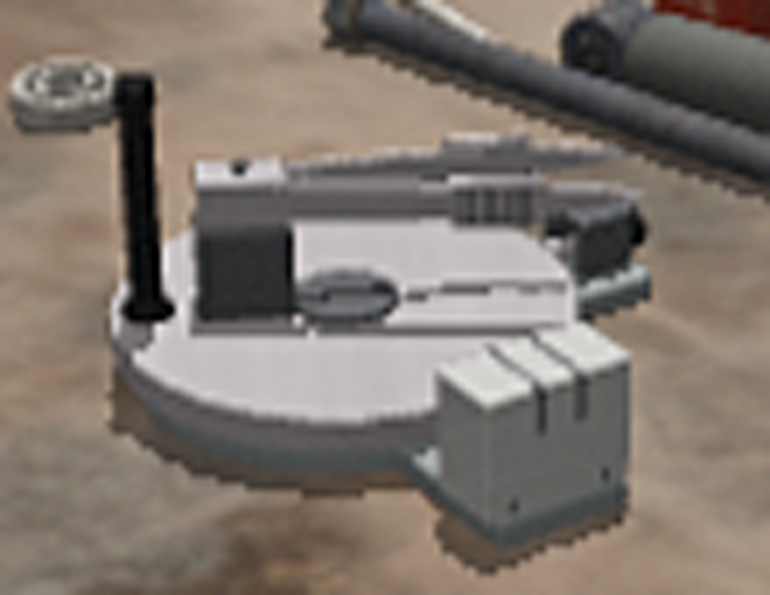

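View pics/z2.png

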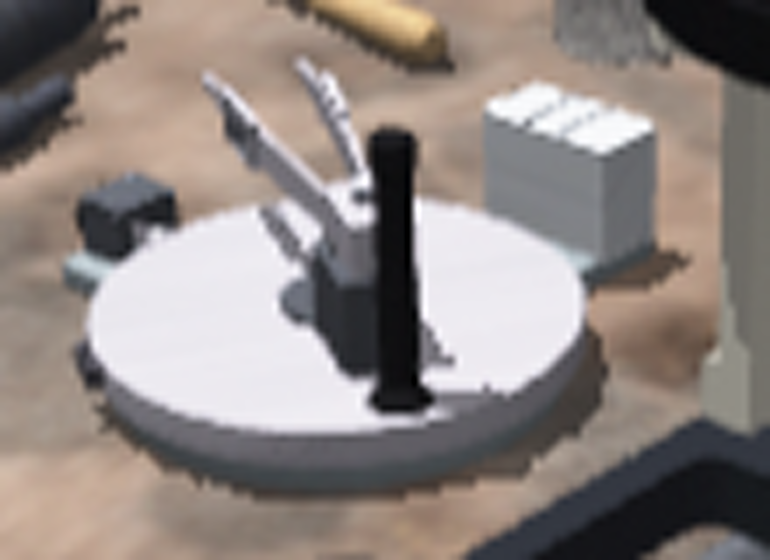

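```bash
cat > h.py <<'E'
from plant import bot
import numpy as np
from scipy.optimize import least_squares
def ray(n,u,v,c=None):
    c=c or bot.calibration(n);x=(u-c['cx'])/c['fx'];y=(v-c['cy'])/c['fy']
    if n=='wrist':
        r=np.hypot(x,y);s=np.sin(r)/max(r,1e-9);d=np.array([x*s,y*s,np.cos(r)])
    else: d=np.array([x,y,1.])
    M=c['cam_to_world'];return M[:3,3],M[:3,:3]@(d/np.linalg.norm(d))
def onz(n,u,v,z,c=None):
    o,d=ray(n,u,v,c);return o+d*(z-o[2])/d[2]
def tri(rs):
    A=0;b=0
    for o,d in rs:
        P=np.eye(3)-np.outer(d,d);A=A+P;b=b+P@o
    p=np.linalg.solve(A,b);return p,[np.linalg.norm(np.cross(d,p-o)) for o,d in rs]
def circ(p,r=95):
    p=np.array(p);s=least_squares(lambda q:np.hypot(*(p[:,:2]-q).T)-r,p[:,:2].mean(0));return s.x,s.fun
E
python3 - <<'E'
from h import *
np.set_printoptions(precision=1,suppress=True)
S=lambda X,Y:(195+(X+.5)/7-.5,160+(Y+.5)/7-.5)
D=lambda X,Y:(195+(X+.5)/7-.5,170+(Y+.5)/7-.5)
print("handle top tri",tri([ray('scene',*S(135,80)),ray('side',*D(392,133))]),onz('scene',*S(135,80),133),onz('side',*D(392,133),133))
print("handle bot",onz('scene',*S(148,312),30),onz('side',*D(400,402),30))
pd=[onz('side',*D(*p),30) for p in [(88,305),(130,375),(200,412),(330,433),(470,415),(555,365),(585,300)]]
ps=[onz('scene',*S(*p),30) for p in [(113,315),(150,365),(230,405),(340,422),(435,408)]]
print(circ(pd),circ(ps),circ(pd+ps))
for p in [(437,372),(487,408),(630,350),(578,322)]: print('blk sc',onz('scene',*S(*p),63))
for p in [(485,105),(540,82),(657,122),(603,155)]: print('blk sd',onz('side',*D(*p),63))
for p in [(490,345),(543,385),(528,332),(582,362)]: print('ln sc',onz('scene',*S(*p),63))
for p in [(525,130),(575,97),(565,143),(610,110)]: print('ln sd',onz('side',*D(*p),63))
for p in [(630,153),(638,193)]: print('tip sc',onz('scene',*S(*p),80))
for p in [(208,78),(302,65)]: print('tip sd',onz('side',*D(*p),80))
E
```

```text
handle top tri (array([473.3,  94.8, 132.7]), [np.float64(0.20303125497793412), np.float64(0.20303125497780417)]) [472.5  94.  133. ] [473.3  95.  133. ]
handle bot [473.1  95.6  30. ] [472.3  97.3  30. ]
(array([531.8,  44.8]), array([ 1.7, -3.6, -2. ,  1.4,  3.4, -0.9, -3.1])) (array([535.6,  41.9]), array([ 1.5, -2.1, -0.5,  2.4, -1.1])) (array([533.5,  43.9]), array([ 0.8, -3.4, -1. ,  3.1,  5.4,  0.8, -2.2, -1.3, -4.5, -1.9,  2.3,
       -0.1]))
blk sc [476.  -66.8  63. ]
blk sc [469.5 -98.7  63. ]
blk sc [ 537.2 -107.2   63. ]
blk sc [540.1 -78.2  63. ]
blk sd [541.4 -77.   63. ]
blk sd [ 533.5 -108.7   63. ]
blk sd [471.6 -95.7  63. ]
blk sd [475.4 -57.3  63. ]
ln sc [504.3 -66.6  63. ]
ln sc [ 495.6 -101.8   63. ]
ln sc [521.4 -69.9  63. ]
ln sc [ 518.2 -100.4   63. ]
ln sd [514.3 -63.3  63. ]
ln sd [ 513. -102.   63.]
ln sd [494. -60.  63.]
ln sd [494.  -97.2  63. ]
tip sc [638.3 -16.4  80. ]
tip sc [612.7 -43.6  80. ]
tip sd [634.  -13.2  80. ]
tip sd [608.1 -42.8  80. ]
```

```bash
python3 - <<'E'
from h import *
np.set_printoptions(precision=0,suppress=True)
for n,u,v,z in [('scene',165,160,0),('side',42,345,0),('side',10,212,190),('scene',157,95,190),('scene',363,258,0),('scene',205,175,15),('scene',162,188,0),('scene',314,284,0)]: print(n,u,v,onz(n,u,v,z))
E
```

```text
scene 165 160 [606. 537.   0.]
side 42 345 [597. 568.   0.]
side 10 212 [730. 499. 190.]
scene 157 95 [710. 705. 190.]
scene 363 258 [ 572. -330.    0.]
scene 205 175 [600. 300.  15.]
scene 162 188 [463. 349.   0.]
scene 314 284 [ 412. -307.    0.]
```

```bash
python3 -m inch '[4,-5,0,0,0,-5,1, 8,-9.5,0,0,0,-10,1, 12,-14,0,0,0,-15,1, 15,-17.5,0,0,0,-20,1, 18,-21,0,0,0,-27,1]'
```

```text
time: 0.65
tool_pos: [278.1, 320.6, 226.2]
tcp_rot: [-3.14, -0.0, 2.446]
contact_force: [1.1, -0.2, 1.6]
grip_width: 91.9
```

```bash
python3 -m inch '[4,-5,0,0,0,0,1, 7,-8.5,0,0,0,0,1, 10,-12,0,0,0,0,1, 13,-15.5,0,0,0,0,1, 14,-16.5,0,0,0,0,1]'; python3 - <<'E'
from h import *
import cv2,pickle
c=bot.calibration('wrist'); pickle.dump(c,open('c1.pkl','wb'));print(bot.get_obs()['tool_pos'],bot.get_obs()['tcp_rot'],bot.get_obs()['dq'])
cv2.imwrite("pics/w1.png",bot.capture('wrist')[:,:,::-1])
E
```

```text
time: 1.15
tool_pos: [420.4, 152.3, 226.0]
tcp_rot: [-3.14, 0.001, 2.442]
contact_force: [-0.3, 0.6, 0.2]
grip_width: 91.9
[420.35618206 152.32338109 226.02493649] [-3.14027783e+00  9.89803580e-04  2.44234257e+00] [-0.2961452   0.12126728 -0.14712622  0.02703873  0.04932751 -0.293697  ]
```

View pics/w1.png

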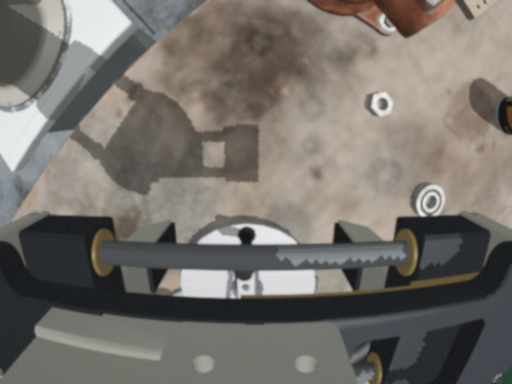

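```bash
python3 - <<'E'
from h import *
import pickle,cv2
c=pickle.load(open('c1.pkl','rb'))
print(onz('wrist',247,236,133,c),bot.get_obs()['tool_pos'])
a=cv2.imread("pics/w1.png")[205:305,160:340];cv2.imwrite("pics/z3.png",cv2.resize(a,None,fx=4,fy=4,interpolation=2))
E
```

```text
[446.08037795 124.8268485  133.        ] [421.23405737 151.96159434 225.9280387 ]
```

View pics/z3.png

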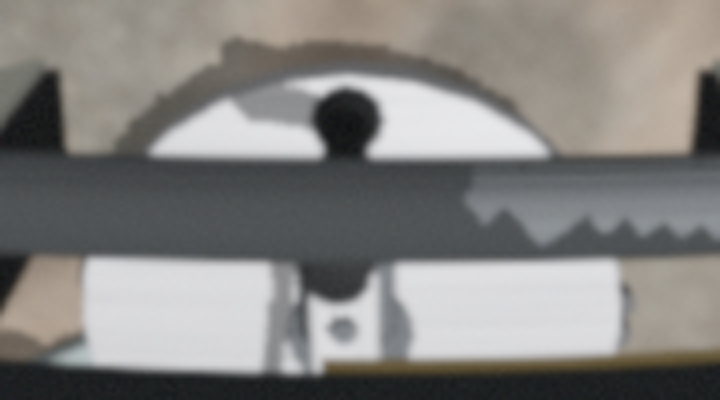

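```bash
python3 - <<'E'
from h import *
import pickle
c=pickle.load(open('c1.pkl','rb'))
print(onz('wrist',246.5,235,30,c),onz('wrist',244,273,133,c),c['cam_to_world'][:3,3])
E
```

```text
[475.10839357  95.93512997  30.        ] [473.56209907  97.46187132 133.        ] [371.82421412 196.18458827 383.81738102]
```

```bash
python3 -m inch '[2.6,-2.8,0,0,0,0,1, 5.2,-5.65,0,0,0,0,1, 5.2,-5.65,-3,0,0,0,1, 5.2,-5.65,-7,0,0,0,1, 5.2,-5.65,-10,0,0,0,1]'
```

```text
time: 1.7
tool_pos: [472.2, 95.6, 124.0]
tcp_rot: [-3.139, 0.0, 2.441]
contact_force: [-0.7, 1.0, -0.8]
grip_width: 91.7
```

```bash
python3 - <<'E'
from plant import bot
o=bot.get_obs();print(o['tool_pos'],o['tcp_rot'])
E
```

```text
[472.20970999  95.62379699 123.97859415] [-3.13924390e+00  2.19463335e-04  2.44146022e+00]
```

Down to 91 mm, then close part way to check the centring.

```bash
python3 -m inch '[0.1,0,-2,0,0,0,1, 0.1,0,-3.3,0,0,0,0, 0.1,0,-3.3,0,0,0,-0.4, 0.1,0,-3.3,0,0,0,-0.5, 0.1,0,-3.3,0,0,0,-0.55]'; python3 - <<'E'
from h import *
import cv2
cv2.imwrite("pics/w2.png",bot.capture('wrist')[:,:,::-1])
E
```

```text
time: 2.2
tool_pos: [473.7, 95.9, 91.9]
tcp_rot: [-3.14, 0.001, 2.442]
contact_force: [-0.3, 0.8, 0.5]
grip_width: 64.6
```

View pics/w2.png

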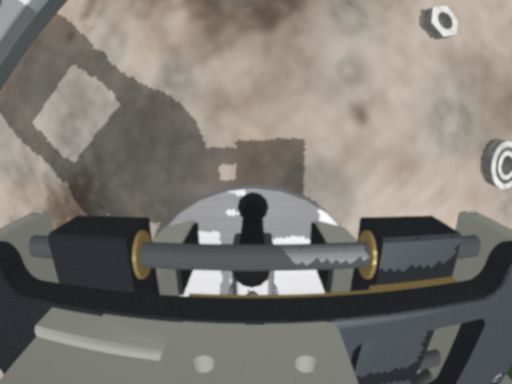

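The rod stands centred between the fingers. Now I grip it.

```bash
python3 -m inch '[0,0,0,0,0,0,-0.7, 0,0,0,0,0,0,-0.8, 0,0,0,0,0,0,-1, 0,0,0,0,0,0,-1, 0,0,0,0,0,0,-1]'; python3 - <<'E'
from h import *
np.set_printoptions(precision=1,suppress=True)
p=bot.get_obs()['tool_pos'][:2]; A=np.array([534.6,44.1])
d=p-A; a0=np.arctan2(d[1],d[0]); r=np.hypot(*d); print(a0,r)
for k in range(0,19):
    t=np.radians(4*k); a=a0-t; print(4*k,(A+r*np.array([np.cos(a),np.sin(a)])-p)/10, round(a,3))
E
```

```text
time: 2.75
tool_pos: [473.8, 95.8, 92.0]
tcp_rot: [-3.141, 0.002, 2.442]
contact_force: [-0.3, 0.5, -0.4]
grip_width: 20.3
2.437129630627012 79.83039991133754
0 [0. 0.] 2.437
4 [0.4 0.4] 2.367
8 [0.8 0.8] 2.298
12 [1.2 1.2] 2.228
16 [1.7 1.5] 2.158
20 [2.1 1.8] 2.088
24 [2.6 2. ] 2.018
28 [3.1 2.3] 1.948
32 [3.7 2.4] 1.879
36 [4.2 2.6] 1.809
40 [4.7 2.7] 1.739
44 [5.3 2.8] 1.669
48 [5.9 2.8] 1.599
52 [6.4 2.8] 1.53
56 [7.  2.8] 1.46
60 [7.5 2.7] 1.39
64 [8.1 2.6] 1.32
68 [8.6 2.4] 1.25
72 [9.1 2.2] 1.18
```

```bash
python3 -m inch '[0,0,0,0,0,0,-1, 0,0,0,0,0,0,-1, 0,0,0,0,0,0,-1, 0.2,0.22,0,0,0,-2,-1, 0.4,0.45,0,0,0,-4,-1]'
```

```text
time: 3.25
tool_pos: [477.6, 100.1, 91.9]
tcp_rot: [-3.14, 0.002, 2.37]
contact_force: [-0.6, -1.8, 0.9]
grip_width: 15.7
```

```bash
python3 -m inch '[0.4,0.37,0,0,0,-4,-1, 0.82,0.72,0,0,0,-8,-1, 1.26,1.04,0,0,0,-12,-1, 1.73,1.35,0,0,0,-16,-1, 2.22,1.62,0,0,0,-20,-1]'; python3 - <<'E'
from h import *
np.set_printoptions(precision=2,suppress=True)
o=bot.get_obs();p=o['tool_pos'][:2]; A=np.array([534.6,44.1]);d=p-A; a0=np.arctan2(d[1],d[0]); r=np.hypot(*d); print(a0,r,np.degrees(a0-1.352),o['contact_force'])
for k in range(1,6):
    a=a0-np.radians(4*k); print(4*k,(A+79.8*np.array([np.cos(a),np.sin(a)])-p)/10, round(a,3))
E
```

```text
time: 3.75
tool_pos: [500.1, 115.9, 91.9]
tcp_rot: [-3.14, 0.002, 2.019]
contact_force: [0.4, -4.1, 1.2]
grip_width: 15.4
2.0191373251034443 79.67693675732875 38.224153084074466 [ 0.42 -4.06  1.19]
4 [0.5  0.23] 1.949
8 [1.03 0.42] 1.88
12 [1.57 0.57] 1.81
16 [2.11 0.69] 1.74
20 [2.66 0.76] 1.67
```

```bash
python3 -m inch '[0.5,0.23,0,0,0,-4,-1, 1.03,0.42,0,0,0,-8,-1, 1.57,0.57,0,0,0,-12,-1, 2.11,0.69,0,0,0,-16,-1, 2.66,0.76,0,0,0,-20,-1]'; python3 - <<'E'
from h import *
import cv2
np.set_printoptions(precision=2,suppress=True)
o=bot.get_obs();p=o['tool_pos'][:2]; A=np.array([534.6,44.1]);d=p-A; a0=np.arctan2(d[1],d[0]); r=np.hypot(*d); print(a0,r,np.degrees(a0-1.352),o['contact_force'])
for k in range(1,11):
    a=a0-np.radians(2*k); print(2*k,(A+79.8*np.array([np.cos(a),np.sin(a)])-p)/10, round(a,3))
s=bot.capture('scene')[150:250,190:310,::-1];cv2.imwrite('pics/s3.png',cv2.resize(s,None,fx=6,fy=6,interpolation=2))
E
```

```text
time: 4.25
tool_pos: [526.7, 123.1, 91.9]
tcp_rot: [-3.139, 0.003, 1.667]
contact_force: [-1.7, -2.8, 2.5]
grip_width: 15.5
1.6698654841578973 79.40679750949424 18.212350695130038 [-1.71 -2.76  2.5 ]
2 [0.27 0.06] 1.635
4 [0.55 0.07] 1.6
6 [0.83 0.08] 1.565
8 [1.11 0.07] 1.53
10 [1.39 0.06] 1.495
12 [1.66 0.03] 1.46
14 [ 1.94 -0.01] 1.426
16 [ 2.22 -0.05] 1.391
18 [ 2.49 -0.11] 1.356
20 [ 2.76 -0.17] 1.321
```

View pics/s3.png

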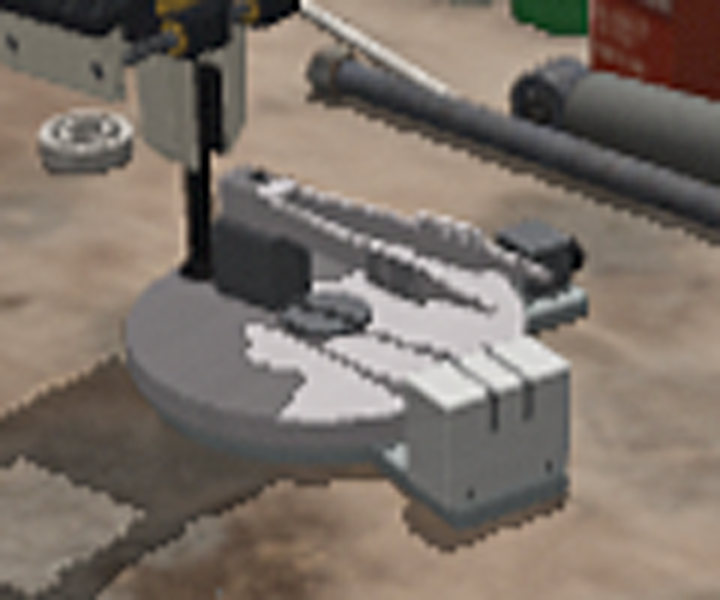

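The table turns with the grip. Next I approach the detent in smaller steps.

```bash
python3 -m inch '[0.27,0.05,0,0,0,-2,-1, 0.55,0.07,0,0,0,-4,-1, 0.83,0.08,0,0,0,-6,-1, 1.11,0.07,0,0,0,-8,-1, 1.39,0.06,0,0,0,-10,-1]'
```

```text
time: 4.8
tool_pos: [540.0, 123.2, 91.8]
tcp_rot: [-3.137, 0.004, 1.489]
contact_force: [-10.6, -4.2, 8.9]
grip_width: 15.8
```

```bash
python3 -m inch '[0.14,-0.01,0,0,0,-1,-1, 0.28,-0.02,0,0,0,-2,-1, 0.42,-0.04,0,0,0,-3,-1, 0.56,-0.06,0,0,0,-4,-1, 0.56,-0.06,0,0,0,-4,-1]'; python3 - <<'E'
from h import *
np.set_printoptions(precision=2,suppress=True)
o=bot.get_obs();p=o['tool_pos'][:2]; A=np.array([534.6,44.1]);d=p-A; a0=np.arctan2(d[1],d[0]); r=np.hypot(*d); print(a0,r,np.degrees(a0-1.352),o['contact_force'])
E
```

```text
time: 5.3
tool_pos: [546.6, 122.4, 92.0]
tcp_rot: [-3.139, 0.004, 1.419]
contact_force: [2.2, -1.3, -0.4]
grip_width: 15.4
1.4180753815354468 79.19825213928631 3.7858404916977437 [ 2.24 -1.33 -0.38]
```

```bash
python3 -m inch '[0.1,-0.02,0,0,0,-0.7,-1, 0.2,-0.04,0,0,0,-1.5,-1, 0.2,-0.04,0,0,0,-1.5,-1, 0.2,-0.04,0,0,0,-1.5,-1, 0.2,-0.04,0,0,0,-1.5,-1]'
```

```text
time: 5.8
tool_pos: [549.7, 121.8, 92.0]
tcp_rot: [-3.141, 0.004, 1.393]
contact_force: [6.0, -1.1, -3.3]
grip_width: 15.7
```

```bash
python3 -m inch '[0.1,-0.02,0,0,0,-0.7,-1, 0.2,-0.04,0,0,0,-1.5,-1, 0.2,-0.04,0,0,0,-1.5,-1, 0.2,-0.04,0,0,0,-1.5,-1, 0.2,-0.04,0,0,0,-1.5,-1]'
```

```text
time: 6.3
tool_pos: [550.5, 121.7, 91.9]
tcp_rot: [-3.138, 0.004, 1.367]
contact_force: [-5.5, 0.4, 3.8]
grip_width: 15.8
```

The push reversed sign at the handle (+6 N to −5.5 N), so it sits in the detent. I let go.

```bash
python3 -m inch '[0,0,0,0,0,0,-0.9, 0,0,0,0,0,0,-0.6, 0,0,0,0,0,0,0, 0,0,0,0,0,0,0.5, 0,0,0,0,0,0,1]'
```

```text
time: 6.8
tool_pos: [550.6, 121.7, 91.8]
tcp_rot: [-3.139, 0.004, 1.367]
contact_force: [-0.0, -0.2, 0.4]
grip_width: 37.8
```

```bash
python3 -m inch '[0,0,0,0,0,0,1, 0,0,3,0,0,0,1, 0,0,7,0,0,0,1, 0,0,11,0,0,0,1, 0,2,14,0,0,0,1]'; python3 - <<'E'
from h import *
import cv2
s=bot.capture('scene')[150:250,190:310,::-1];cv2.imwrite('pics/s4.png',cv2.resize(s,None,fx=6,fy=6,interpolation=2))
s=bot.capture('side')[160:260,190:310,::-1];cv2.imwrite('pics/d4.png',cv2.resize(s,None,fx=6,fy=6,interpolation=2))
E
```

```text
time: 7.3
tool_pos: [551.3, 140.4, 234.6]
tcp_rot: [-3.141, 0.004, 1.364]
contact_force: [-0.4, 0.5, 0.3]
grip_width: 77.6
```

View pics/s4.png

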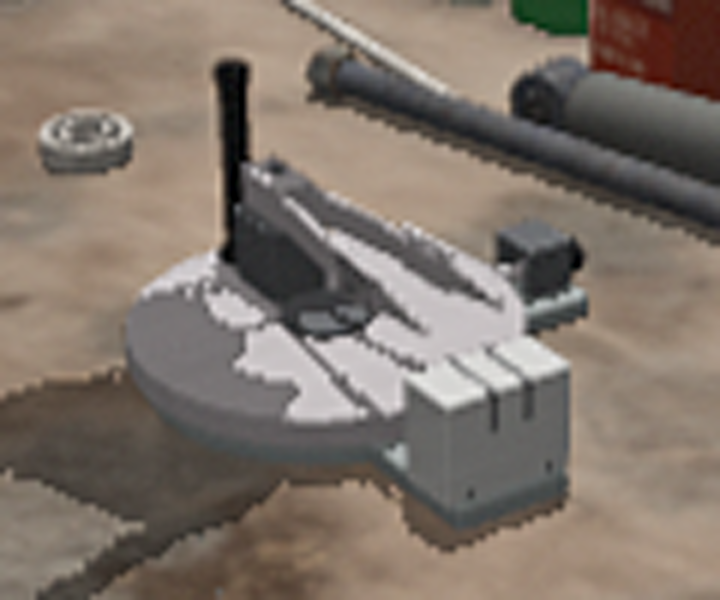

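View pics/d4.png

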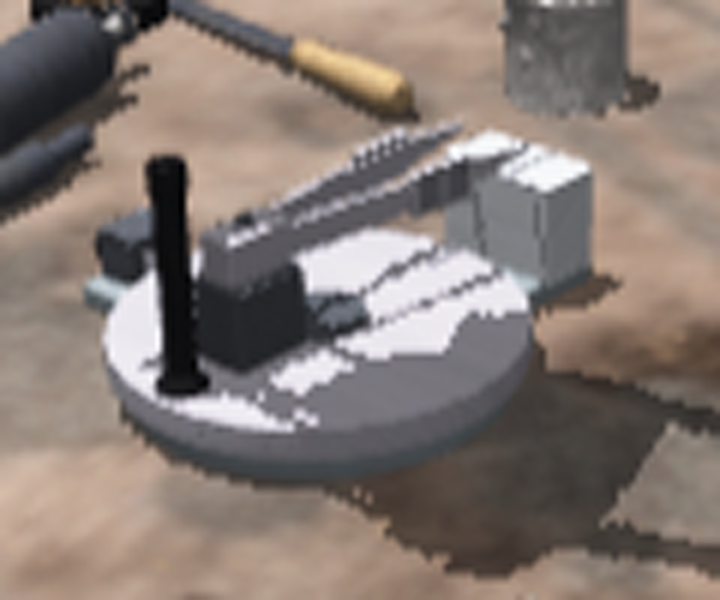

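```bash
python3 - <<'E'
from h import *
np.set_printoptions(precision=1,suppress=True)
S=lambda X,Y:(190+(X+.5)/6-.5,150+(Y+.5)/6-.5)
D=lambda X,Y:(190+(X+.5)/6-.5,160+(Y+.5)/6-.5)
for a,b in [((232,66),(165,160)),((430,331),(527,146)),((505,302),(460,126))]:
    print(tri([ray('scene',*S(*a)),ray('side',*D(*b))]))
A=np.array([534.6,44.1])
for p in [(505.6,-86)]: print(np.arctan2(p[1]-A[1],p[0]-A[0])+np.pi)
E
```

```text
(array([551.2, 122.5, 132.3]), [np.float64(0.8002371312351092), np.float64(0.8002371312349044)])
(array([491.4, -67. ,  79.8]), [np.float64(0.5079819560373856), np.float64(0.5079819560373872)])
(array([531.5, -73.2,  80.1]), [np.float64(1.2555763594927811), np.float64(1.2555763594929839)])
1.351476392323843
```

```bash
python3 -m inch '[-0.8,-4,0,0,0,0,1, -1.6,-8.5,0,0,0,0,1, -2.4,-13,0,0,0,0,1, -3.2,-17.5,0,0,0,0,1, -4,-22,0,0,0,0,1]'
```

```text
time: 7.9
tool_pos: [511.7, -78.1, 235.9]
tcp_rot: [3.137, 0.0, 1.368]
contact_force: [0.3, 0.1, -0.3]
grip_width: 91.6
```

```bash
python3 -m inch '[-1,-4,0,0,0,0,1, -2,-8,-3,0,0,0,1, -2,-8,-6,0,0,0,1, -2,-8,-9,0,0,0,1, -2,-8,-9,0,0,0,1]'; python3 - <<'E'
from h import *
import cv2,pickle
c=bot.calibration('wrist'); pickle.dump(c,open('c5.pkl','wb'));print(bot.get_obs()['tool_pos'])
im=bot.capture('wrist')[:,:,::-1];cv2.imwrite("pics/w5.png",im)
E
```

```text
time: 8.4
tool_pos: [488.7, -157.4, 141.6]
tcp_rot: [-3.137, -0.002, 1.367]
contact_force: [-0.7, 0.2, 0.7]
grip_width: 91.8
[ 488.66589523 -157.43395902  141.63777277]
```

View pics/w5.png

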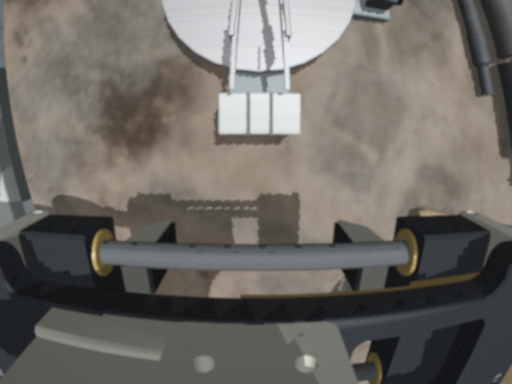

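```bash
python3 - <<'E'
import cv2
a=cv2.imread("pics/w5.png")[0:145,200:320];cv2.imwrite("pics/z5.png",cv2.resize(a,None,fx=4,fy=4,interpolation=2)) 
a=cv2.imread("pics/w5.png")[60:145,205:315];cv2.imwrite("pics/z6.png",cv2.resize(a,None,fx=7,fy=7,interpolation=2))
E
```

```text
(no output)
```

View pics/z5.png

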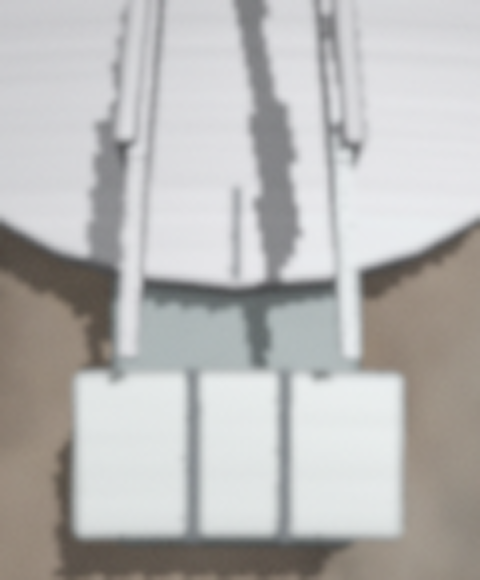

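View pics/z6.png

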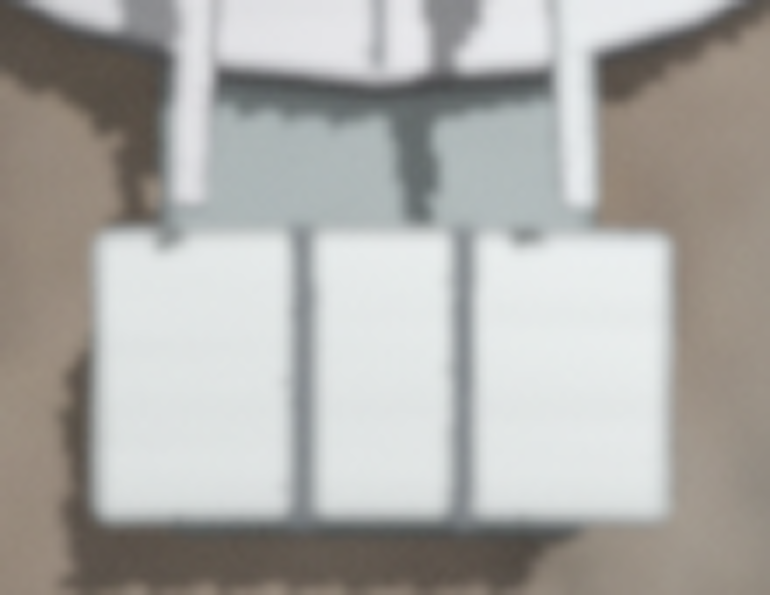

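```bash
python3 - <<'E'
from h import *
import pickle
np.set_printoptions(precision=2,suppress=True)
c=pickle.load(open('c5.pkl','rb'))
Z=lambda X,Y:(205+(X+.5)/7-.5,60+(Y+.5)/7-.5)
Z5=lambda X,Y:(200+(X+.5)/4-.5,(Y+.5)/4-.5)
yaw=1.367;t=np.array([np.sin(yaw),-np.cos(yaw)]);n=np.array([np.cos(yaw),np.sin(yaw)])
def f(nm,u,z): p=onz('wrist',*u,z,c);print(nm,p,'lat',p[:2]@t,'rad',p[:2]@n);return p
a=f('tipN',Z(188,205),82);b=f('tipF',Z(582,207),82)
l1=f('lineN',Z(303,238),63);l1b=f('lineNb',Z(303,515),63);l2=f('lineF',Z(462,238),63);l2b=f('lineFb',Z(462,515),63)
for q in [(97,235),(668,237),(668,518),(97,518)]: f('blk',Z(*q),63)
f('padN',Z5(118,138),91);f('padF',Z5(366,142),91)
f('scr',Z5(237,190),30);f('scr',Z5(236,275),30)
d=l1-l1b; print('line dir',np.arctan2(d[1],d[0]));d=l2-l2b; print(np.arctan2(d[1],d[0]))
print('blockcentre->axis', )
E
```

```text
tipN [492.28 -65.09  82.  ] lat 495.2625854473282 rad 35.88640150769826
tipF [532.13 -73.41  82.  ] lat 535.9709871593917 rad 35.80770286923729
lineN [503.07 -69.21  63.  ] lat 506.66390564429963 rad 34.0356447948985
lineNb [ 496.62 -100.12   63.  ] lat 506.60292531785336 rad 2.4622676895199156
lineF [520.53 -72.77  63.  ] lat 524.4861751809096 rad 34.086823517820825
lineFb [ 514.23 -103.72   63.  ] lat 524.578455270429 rad 2.496782478889373
blk [480.48 -63.79  63.  ] lat 483.4441531663864 rad 34.776616732697825
blk [543.5  -76.86  63.  ] lat 547.8084208037438 rad 34.732462316250626
blk [ 537.27 -108.5    63.  ] lat 548.1065082964413 rad 2.481672668989164
blk [473.66 -95.48  63.  ] lat 483.1777184053323 rad 2.3567744874953434
padN [499.21 -26.4   91.  ] lat 494.2257235747328 rad 75.17797319499174
padF [541.65 -35.71  91.  ] lat 537.663332056265 rad 74.65381470649632
scr [521.37 -25.43  30.  ] lat 515.7298371444551 rad 80.61346395632175
scr [517.04 -45.16  30.  ] lat 515.4758472343188 rad 60.41841834345357
line dir 1.3650686180506098
1.3699211683176726
blockcentre->axis
```

Wrist view: lines at lateral 506.6 and 524.5, points at 495.3 and 536.0, and the table scribe at 515.6. The midpoints agree within 0.1 mm, so the table is home. Now to the pads.

```bash
python3 -m inch '[1,4,0,0,0,0,1, 2,8.5,0,0,0,0,1, 3,12.5,0,0,0,0,1, 3.3,14.2,-1,0,0,0,1, 3.3,14.2,-3,0,0,0,1]'; python3 - <<'E'
from plant import bot
o=bot.get_obs();print(o['tool_pos'],o['tcp_rot'])
E
```

```text
time: 8.95
tool_pos: [525.7, -13.1, 116.9]
tcp_rot: [3.135, -0.002, 1.372]
contact_force: [0.1, -0.4, -0.1]
grip_width: 91.6
[525.70646482 -13.05971051 116.89527693] [ 3.13534321e+00 -1.79252571e-03  1.37241359e+00]
```

```bash
python3 -m inch '[-0.36,-0.2,-1,0,0,0,1, -0.36,-0.2,-3,0,0,0,1, -0.36,-0.2,-4.5,0,0,-0.3,1, -0.36,-0.2,-5.57,0,0,-0.3,0.5, -0.36,-0.2,-5.57,0,0,-0.3,0.2]'
```

```text
time: 9.45
tool_pos: [521.7, -15.2, 60.8]
tcp_rot: [3.137, -0.002, 1.367]
contact_force: [-0.7, 0.1, 0.2]
grip_width: 80.2
```

```bash
python3 -m inch '[0.05,0,0,0,0,0,0.1, 0.05,0,0,0,0,0,0, 0.05,0,0,0,0,0,0, 0.05,0,0,0,0,0,0, 0.05,0,0,0,0,0,0]'; python3 - <<'E'
from h import *
import cv2
im=bot.capture('wrist')[:,:,::-1];cv2.imwrite("pics/w6.png",im);print(bot.get_obs()['grip_width'],bot.get_obs()['contact_force'])
E
```

```text
time: 9.95
tool_pos: [522.3, -15.3, 61.1]
tcp_rot: [3.136, -0.002, 1.367]
contact_force: [-1.0, 1.2, -0.2]
grip_width: 46.6
46.04056751115525 [ 0.45544979 -0.16647347  0.50343004]
```

View pics/w6.png

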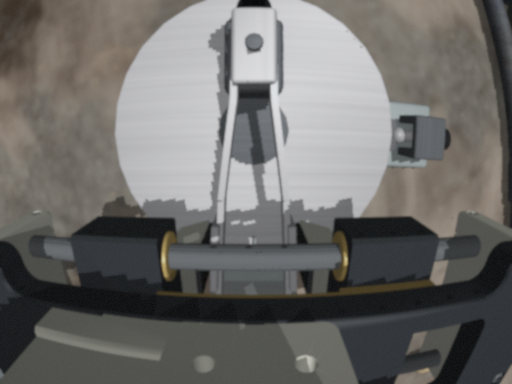

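Open at 46 mm, the pads sit centred between the fingers, with their midpoint near column 255. I squeeze partly first.

```bash
python3 -m inch '[0,0,0,0,0,0,-0.1, 0,0,0,0,0,0,-0.2, 0,0,0,0,0,0,-0.28, 0,0,0,0,0,0,-0.28, 0,0,0,0,0,0,-0.28]'; python3 - <<'E'
from h import *
import cv2
np.set_printoptions(precision=2,suppress=True)
w=bot.get_obs();s=bot.capture('scene')[150:250,190:310,::-1];cv2.imwrite('pics/s7.png',cv2.resize(s,None,fx=6,fy=6,interpolation=2))
o=bot.get_obs();print(o['grip_width'],o['contact_force'],w['contact_force'],w['grip_width'])
E
```

```text
time: 10.5
tool_pos: [522.1, -15.8, 61.0]
tcp_rot: [3.137, -0.001, 1.367]
contact_force: [-2.3, -5.7, 0.6]
grip_width: 33.1
33.63369177932853 [-1.87 -4.59  0.31] [-2.27 -5.67  0.64] 33.11298726427259
```

View pics/s7.png

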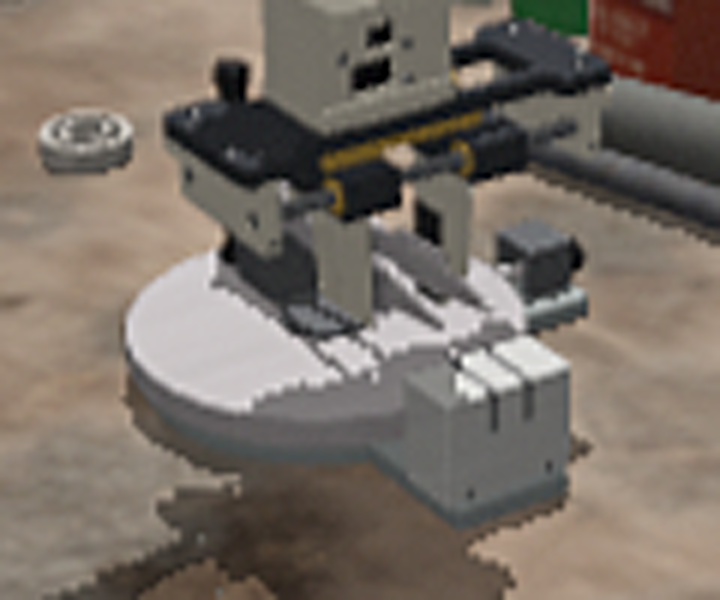

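```bash
python3 -m inch '[0,0,0,0,0,0,-0.32, 0,0,0,0,0,0,-0.36, -0.03,0.01,0,0,0,0,-0.39, -0.03,0.01,0,0,0,0,-0.39, -0.03,0.01,0,0,0,0,-0.39]'; python3 - <<'E'
from h import *
import cv2
np.set_printoptions(precision=2,suppress=True)
for i in range(4):
    w=bot.get_obs();print(w['grip_width'],w['contact_force'])
    bot.capture('wrist')
s=bot.capture('scene')[:,:,::-1];cv2.imwrite('pics/s8f.png',s);cv2.imwrite('pics/s8.png',cv2.resize(s[190:240,240:300],None,fx=12,fy=12,interpolation=2))
s=bot.capture('side')[:,:,::-1];cv2.imwrite('pics/d8f.png',s);cv2.imwrite('pics/d8.png',cv2.resize(s[160:220,240:300],None,fx=10,fy=10,interpolation=2))
E
```

```text
time: 11.05
tool_pos: [521.9, -16.1, 60.9]
tcp_rot: [3.136, -0.0, 1.367]
contact_force: [-1.6, -4.2, -0.6]
grip_width: 28.1
28.08894978451611 [-1.61 -4.22 -0.65]
28.042969672468654 [-2.21 -5.22 -0.09]
28.149873001787434 [-1.8  -4.38 -0.12]
28.598766197376673 [-0.73 -5.4   0.87]
```

View pics/s8.png

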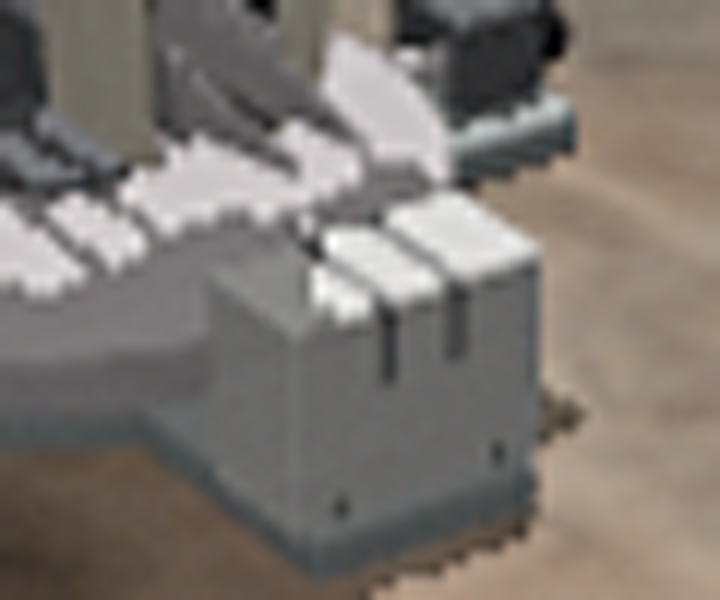

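View pics/d8.png

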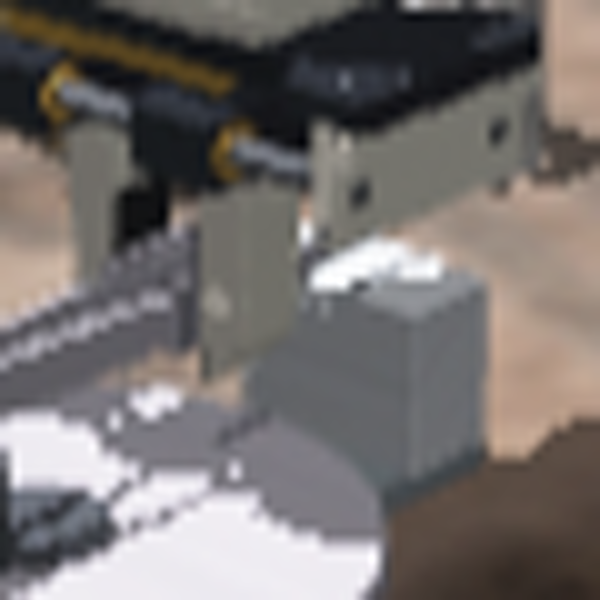

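```bash
cat >> h.py <<'E'
def proj(n,p):
    c=bot.calibration(n);q=np.linalg.inv(c['cam_to_world'])@np.r_[p,1];return c['cx']+c['fx']*q[0]/q[2],c['cy']+c['fy']*q[1]/q[2]
Y=1.367;T=np.array([np.sin(Y),-np.cos(Y)]);N=np.array([np.cos(Y),np.sin(Y)])
E
python3 - <<'E'
from h import *
import cv2
for n,u0,v0,k in (('scene',240,190,12),('side',240,160,10)):
    for s in (-9,9,-20,20):
        u,v=proj(n,np.r_[(515.1+s)*T+35.9*N,80]);print(n,s,((u-u0+.5)*k,(v-v0+.5)*k))
a=cv2.imread('pics/s8f.png')[185:230,235:295]
a=cv2.LUT(a,np.clip((np.arange(256)/255.)**0.7*1.3*255-40,0,255).astype('uint8'))
g=cv2.createCLAHE(3,(2,2)).apply(cv2.cvtColor(a,6));cv2.imwrite('pics/s8c.png',cv2.resize(g,None,fx=13,fy=13,interpolation=0))
E
```

```text
scene -9 (np.float64(298.0212135185509), np.float64(166.5125289910585))
scene 9 (np.float64(366.3564903852316), np.float64(144.24859656052706))
scene -20 (np.float64(255.76669448090092), np.float64(180.27923631814258))
scene 20 (np.float64(407.63079847941754), np.float64(130.8012462509837))
side -9 (np.float64(342.70262825849215), np.float64(233.7563647468187))
side 9 (np.float64(294.7343221123532), np.float64(217.34235682574763))
side -20 (np.float64(372.51846477998185), np.float64(243.95888003568672))
side 20 (np.float64(265.91065082609305), np.float64(207.47934504114056))
```

View pics/s8c.png

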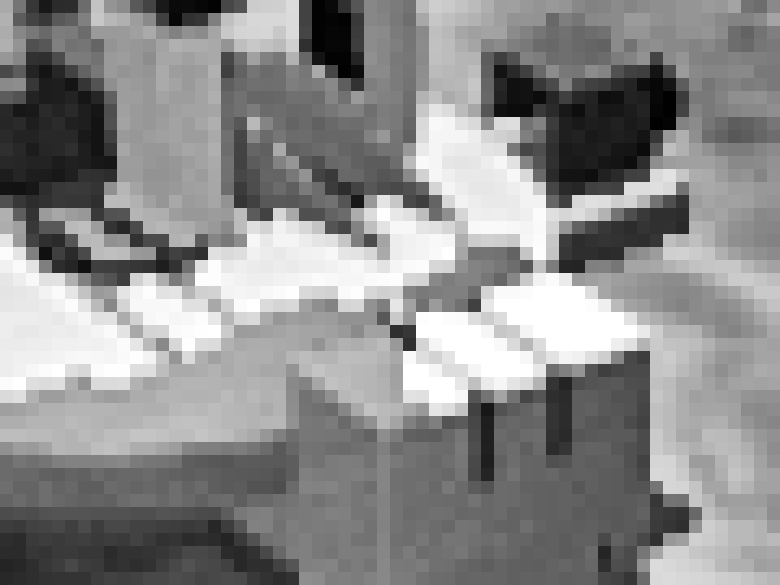

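Scene view: the points appear near pixels (264.0,203.2) and (269.1,201.0), about 16±3 mm apart, which is coarse. The wrist view of the blades should be finer, so I use that.

```bash
python3 - <<'E'
from h import *
import cv2,pickle
c=bot.calibration('wrist');pickle.dump(c,open('c9.pkl','wb'))
im=bot.capture('wrist')[:,:,::-1];cv2.imwrite('pics/w9.png',im)
a=cv2.imread('pics/w6.png')
z=lambda i:cv2.resize(i[60:300,200:310],(380,590),interpolation=2)
cv2.imwrite('pics/w9z.png',np.hstack([z(a),z(im)]))
E
```

```text
(no output)
```

View pics/w9z.png

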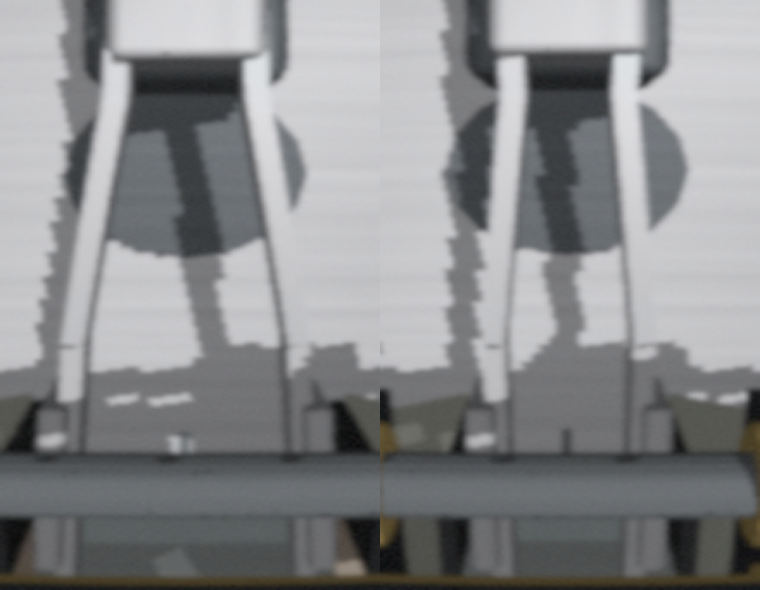

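```bash
python3 - <<'E'
from h import *
import cv2,pickle
np.set_printoptions(precision=1,suppress=True)
c9=pickle.load(open('c9.pkl','rb'))
X=lambda X,Yv:(200+(X+.5)/3.4545-.5,60+(Yv+.5)/2.4583-.5)
def lr(x,y,z):
    p=onz('wrist',*X(x,y),z,c9);return p[:2]@T,p[:2]@N
for z in (80,90):
  print('z',z)
  for nm,xs in (('relax',(80,291)),('squz',(124,250))):
    a,b=[lr(x,440,z) for x in xs];print(nm,np.array(a),np.array(b),'sep',b[0]-a[0],'mid',(a[0]+b[0])/2)
print('scribe',lr(187,440,30), 'tcp lat',bot.get_obs()['tool_pos'][:2]@T)
for f in('w6','w9'):
    g=cv2.imread(f'pics/{f}.png',0)
    for r in (232,237): print(f,r,g[r,210:300])
E
```

```text
z 80
relax [499.8  99.1] [530.8  99. ] sep 30.922153225771126 mid 515.3054790023854
squz [506.3  99.1] [524.7  99.1] sep 18.421583835435 mid 515.5223749761581
z 90
relax [500.9 103.3] [529.6 103.2] sep 28.695297244647918 mid 515.2836805131416
squz [506.9 103.3] [524.  103.3] sep 17.094955193303008 mid 515.4849567435881
scribe (np.float64(515.7060521482501), np.float64(78.2122487701192)) tcp lat 514.3060936602518
w6 232 [ 62  89 104 109 109 110 108 103  93  92 107 113 105  87  82  97 107 111
 113 111 112 111 112 110 112 111 112 112 114 113 112 112 112 113 111 113
 110 111 111 111 112 111 111 111 112 112 111 112 111 111 111 112 112 112
 112 110 111 110 110 111 110 111 110 110 110 111 110 111 110 109 108  98
  86  86  99 108 107  98  94 101 108 110 111 110 106  95  69  40  23  14]
w6 237 [ 78 120 144 153 161 169 171 161 143 122 113 110 101  85  87 103 112 114
 115 115 116 115 114 114 115 114 115 112 113 114 115 115 117 114 115 114
 115 118 129 143 146 136 115 102 106 110 113 116 114 114 112 114 113 113
 112 112 112 114 113 113 113 114 114 113 114 113 112 115 113 112 111 103
  91  82  94 106 106 100  94 100 106 110 110 110 106  93  66  38  21  15]
w9 232 [ 98  93  88  86  87  85  85  85  85  84  86  84  70  61  73  97 108 111
 111 109 110 103  95  97 108 112 103  93  99 109 113 110 111 112 112 112
 111 110 113 112 113 111 110 110 109 112 112 112 111 111 112 111 112 112
 112 111 110 110 110 108  96  90  96 107 108 100  94 101 106 111 111 110
 108  98  79  64  70  82  85  86  84  85  86  86  86  86  85  86  88  86]
w9 237 [106 105  99  91  86  86  91  97 104 105 100  79  49  42  81 121 142 149
 159 168 171 164 148 125 115 112 103  94  96 109 116 115 115 114 116 114
 116 115 115 115 113 112  98  79  75  93 107 114 115 115 115 115 114 114
 114 115 116 115 113 109  98  88  97 106 109 100  99 101 108 112 111 110
 105  95  75  44  37  58  76  85  84  87  87  86  85  86  85  86  86  85]
```

Blades close symmetrically: midpoint 515.5 mm, against 515.7 for the scribe. The opening is 28.1 mm, so the points are about 19.2 mm apart. A small further squeeze is needed.

```bash
python3 -m inch '[0,0.03,0,0,0,0,-0.40, 0,0.03,0,0,0,0,-0.406, 0,0.03,0,0,0,0,-0.406, 0,0.03,0,0,0,0,-0.406, 0,0.03,0,0,0,0,-0.406]'; python3 - <<'E'
from h import *
import cv2
np.set_printoptions(precision=2,suppress=True)
G=[]
for i in range(6):
    w=bot.get_obs();print(w['grip_width'],w['contact_force'],w['tool_pos'],w['tool_pos'][:2]@T)
    im=bot.capture('wrist' if i<4 else ('scene','side')[i-4])[:,:,::-1]
    if i<4:G.append(cv2.cvtColor(im,6).astype(float))
    else: cv2.imwrite(f'pics/f{i}.png',im)
g=np.mean(G,0)
for r in (228,232,236): print(r,g[r,222:292].round().astype(int))
cv2.imwrite('pics/w10z.png',cv2.resize(g[60:300,200:310].astype('uint8'),(380,590),interpolation=2))
s=cv2.imread('pics/f4.png')[185:230,235:295];cv2.imwrite('pics/s10z.png',cv2.resize(s,None,fx=13,fy=13,interpolation=0))
E
```

```text
time: 11.9
tool_pos: [521.9, -16.1, 61.0]
tcp_rot: [3.136, 0.0, 1.367]
contact_force: [-2.4, -4.9, 0.8]
grip_width: 26.9
26.87204938119938 [-2.4  -4.95  0.81] [521.89 -16.11  60.99] 514.3463793528618
27.33963971894481 [-1.16 -5.66  0.5 ] [521.86 -16.13  60.99] 514.3276417692025
27.443209412366492 [-2.09 -5.02  0.73] [521.89 -16.13  61.01] 514.3559660354549
27.215016143308663 [-1.59 -5.46  0.08] [521.89 -16.1   61.  ] 514.3484885409354
27.32843716088259 [-1.39 -5.87  0.9 ] [521.9  -16.11  61.01] 514.3579904005056
27.27035559598879 [-0.87 -5.54  1.04] [521.88 -16.12  61.  ] 514.3428544191188
228 [ 85  83  79  85  97 104 106 106 106 103  96  95 103 110 105  93  91 102
 112 115 114 114 115 115 115 115 114 114 114 114 114 114 114 114 114 114
 115 114 115 115 114 114 114 115 114 114 111 104  93  91 102 109 106  98
  95 102 106 107 107 106 100  90  82  82  84  85  85  84  85  85]
232 [ 82  70  64  80  98 108 111 111 111 108 100  95 100 108 106  94  92 103
 111 113 112 112 113 112 112 112 112 113 112 112 112 110 111 111 112 112
 112 112 111 112 112 112 112 111 112 112 109 102  90  91 102 108 108 100
  99 105 110 112 111 110 102  87  69  68  79  84  86  86  86  86]
236 [ 82  54  45  75 107 129 144 149 150 147 140 128 113 111 109 103  98 106
 112 115 116 116 115 115 116 116 115 115 114 110  98  79  78  95 110 114
 116 115 114 116 114 114 115 114 114 114 112 104  93  94 104 110 104  98
 100 106 111 112 111 108 101  82  56  44  58  75  83  85  85  85]
```

View pics/w10z.png

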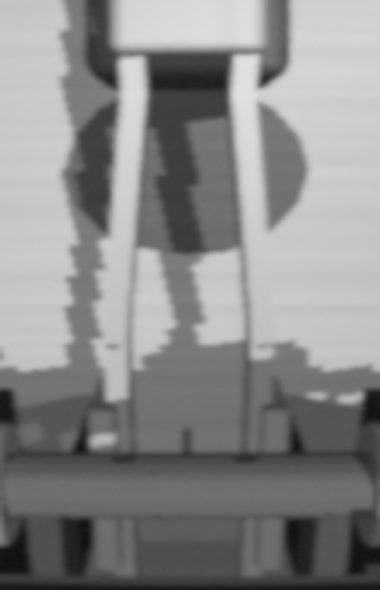

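View pics/s10z.png

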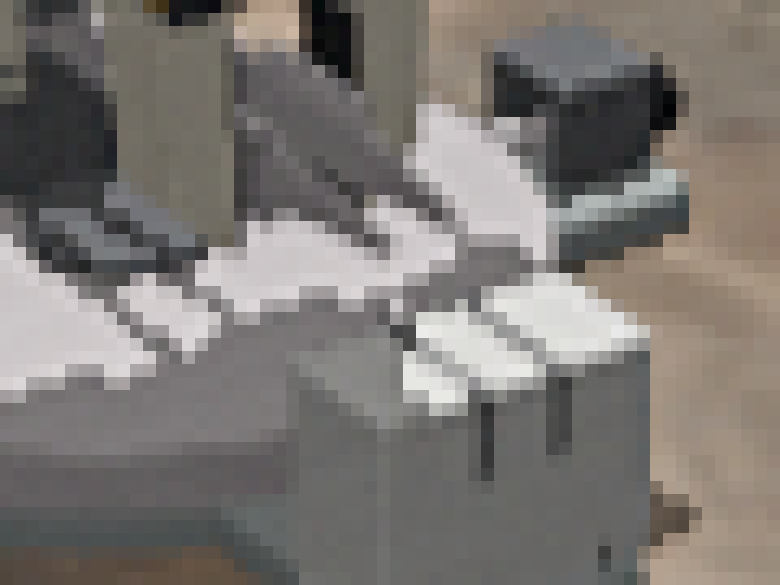

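The opening holds at about 27.3 mm over six readings, and the blades are centred on the scribe (column 254.0 against 253.6). Handing in.

```bash
python3 -c "
from plant import bot
print(bot.close_job())"
```

```text
the job is handed in; nothing more can be done
None
```

The turntable is home in its detent and the tweezers are held squeezed, with the points about 18 mm apart. I handed the job in at about 12 s, with the gripper still holding.

- **Turntable:** I turned it clockwise about 61° by the handle. The push at the handle rose to about 11 N over the pin, and then its sign reversed about the detent. I then let go. In the wrist picture, the midpoints of the two scribed lines and of the open points, and the table's scribe mark, agreed within about 0.1 mm.
- **Squeeze:** The pad opening held steady at about 27.3 mm (readings 26.9 to 27.4), which works out to an 18 mm gap at the points. The blades were centred on the table's scribe mark within about 0.3 mm, and the sideways force was under 1 N.
- **What did not fully agree:**
  - The points themselves were hidden from the wrist camera during the squeeze.
  - The scene camera resolved them only coarsely. It gave about 16 ± 3 mm before the last small squeeze.
  - The wrist view of the blades gave about 18.6 ± 1 mm.
  - So the 18 mm rests mainly on the pad opening and the given ratio of 1.5.
- **Other:** A steady sideways push of about 5 N along the tweezers remained on the gripper, and the hold did not drift. The arm went nowhere near the loose parts, but I did not measure their positions again at the end.

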